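# Reach the squeegee through the drainer board into the sink

## Task

Take the T-shaped squeegee off its hook and tip it so that its crossbar, which is longer than the slot in the wooden drainer board over the sink, goes through the slot end first. Then bring it upright with the handle in the middle of the slot and finish while holding it there for rinsing: the whole crossbar level in the basin, a few centimetres below the board, touching neither board nor sink. Do not force it against the board, and leave the glass, the jars, the salt shaker and the pepper mill standing where they are.

Things in the scene. Friction and masses are not known exactly. Their poses are not given: they have to be found in the camera images.
- squeegee: loose T-shaped squeegee, 0.11 to 0.21 kg, hanging crossbar down. Origin: crossbar centre; z up the handle, y along the crossbar, x through the eye. Aluminium crossbar 16 x 170 x 18 mm; its lip (6 x 160 mm) reaches 19 mm below the origin. Shaft 12 mm thick (18 mm collar up to z=23); from z=96 to the top, z=215, a flat grey handle 30 mm wide (y), 14 mm thick (x), rigid, also gripped beside its eye
- eye (a point): in the squeegee's eye, 201 mm above its origin: the prong's centre line while it hangs. The eye is a hole through the handle along x, 16 mm wide (y), from z = 173 to 205 mm; its walls are rigid, so the handle can be gripped across its 30 mm width there too
- bar_end_a (a point): one end of the crossbar's centre line: (0, +85, 0) mm in the squeegee's frame
- bar_end_b (a point): the other end of the crossbar's centre line: (0, -85, 0) mm in the squeegee's frame
- hook_stand: fixed steel hook stand; origin on the worktop below where the squeegee hangs. A 12 mm post stands 75 mm behind that (stand's +x) on a round foot of 62 mm radius; nothing is higher than 269 mm. From the post an 8 mm prong runs along the stand's -x. The squeegee comes off when raised 15 to 20 mm, then drawn along the stand's -x by 50 mm or more
- prong (a point): centre line of the prong where the squeegee hangs, 255 mm above the stand's origin. From here the prong runs level 12 mm further along the stand's -x, then turns up at 45 degrees and ends 26 mm from here, its top 14 mm above this point
- drainer_board: fixed wooden drainer board across the sink, 400 (x) x 300 (y) mm, 12 mm thick, its top 24 mm and underside 12 mm above its origin, which is at the board's middle, level with the worktop
- slot (a point): centre of the board's only slot, at the level of the board's top: (-30, -50, 24) mm in the board's frame and with its axes. The slot goes right through the board, 160 mm long along x and 56 mm wide along y; a level crossbar (170 mm) does not pass, one tipped by 40 to 45 degrees in the plane of the slot's length does
- sink: fixed black sink under the board, its floor about 170 mm below the worktop. Below the slot it is open for 95 mm either way along the slot's x and 30 mm along its y from the slot's centre; the squeegee must not touch it at the end
- beaker: loose clear glass, 84 mm across and 93 mm high, standing on the left part of the board; origin at the centre of its underside. Leave it alone
- honey_jar: loose honey jar with a metal lid, 64 mm across, 109 mm high, origin at the centre of its underside, on the worktop beside the sink. Leave it alone
- salt_shaker: loose salt shaker, 44 mm across, 90 mm high, origin at the centre of its underside, on the worktop beside the sink. Leave it alone
- pepper_mill: loose wooden pepper mill, 58 mm across, 170 mm high, origin at the centre of its underside, at the right. Leave it alone
- coffee_jar: loose glass jar with a dark green lid, 89 mm across, 137 mm high, origin at the centre of its underside, at the right. Leave it alone
Things that resemble listed ones, but are neither listed nor needed, are in the scene too. What is shaped like the squeegee but yellow is not meant.

How it is judged:
By the outcome, as a careful person would: the job done as asked, in the order asked, and still so for the second after the job is handed in, while the arm keeps its last pose, push and grip.
It also fails if it takes over 56 s, if anything falls off the work surface, if the arm or the gripper's body presses on something with over 40 N, if the wrist force passes 120 N, or if a joint passes its speed limit or range.

## Robot

A 7-joint arm with a two-finger parallel gripper is mounted at the origin on a cart in front of the work surface, level with it; the furniture and walls round the work are solid. World frame = base frame: x ahead of the robot, y to its left, z up, the work surface at z = 0. Lengths are in m, angles in rad, forces in N, time in s.
With the tool pointing down it reaches from about 0.35 to 0.9 m from the base axis. Payload 7.2 kg.
Tool frame: the origin (TCP) lies on the centre line of the jaws, within the pads' length; the fingertips stand 8 mm ahead of it and the grasp point (between the pads) lies 11 mm behind it (robot.tip_extent is the distance from the TCP to the fingertips, in m); z points along the fingers, y is the line along which they close (so a half turn about z gives the same grasp; the last joint's range is limited). The gripper opens to 85 mm and grips with 20 to 120 N. Pads are 22 mm wide; open, the fingers measure 114 mm over their backs; the gripper's body (76 mm by 85 mm) begins 54 mm behind the grasp point. The pads swing forward as they close: fully open they stand 13 mm farther back than shut.
Start: joints at [1.155, 0.411, -0.013, 1.596, 0.006, 1.134, -0.082], TCP at [0.213, -0.588, 0.239] pointing down, gripper open.
Joint ranges: [-2.95, 2.95], [-0.29, 1.99], [-1.47, 1.44], [0.14, 2.54], [-1.03, 4.17], [0.13, 1.85], [-2.86, 2.86]. Speed limits (rad/s): [2.39, 2.39, 3.01, 3.01, 3.14, 3.14, 3.14].

## Interface

Orientations are given as a unit quaternion [w, x, y, z].
In Python, from bench import robot gives the robot as it stands.
- The arm moves only by the tool arm_command, never from a script. Its argument "targets" is a list of rows, each a list of 5 numbers: the shift along the world's x, y, z in units of 40 mm (1.0 is 40 mm), then the turn about the world's z in units of 6 degrees (1.0 is 6 degrees), then the finger opening in mm, from 0 to 85.4. A call has 1 to 20 rows; each row is the pose to reach, as a shift and turn from the pose commanded when the call began; what a row does not reach only later rows make up. A row lasts 1/12 s, in which the tool goes at most 41.7 mm and 7.16 degrees, less where a joint would pass 70% of its speed; a pose out of reach is approached as far as the arm can. A call with a gripper value outside its range is refused whole. The fingers move at their own pace and stop on an object; "force" is the grip in N (left out, the last holds). Time passes only in rows, so rows that repeat a pose let the fingers close. It gives the time, the measured TCP pose, the force, the opening and the grip force at its end, in the units of the state.
- robot.sense(): the state, without advancing time (a new reading comes with each control period).
- robot.get_image(name): name is "side" or "top"; returns a dict with "image" (480x640x3 uint8, red, green, blue), "K" (3x3 intrinsics, pixels), "distortion" ([k1, k2, p1, p2, k3] as OpenCV has them; the pictures are not rectified), "R" (3x3) and "t" (3): a world point X has camera coordinates R X + t. Camera axes: x right, y down, z forward; pixel columns grow to the right and rows downward; lengths in m; the calibration is good to about 2 mm. A picture is of the moment at which its call begins. There is no depth.
- robot.job_done(): hands the job in; it is judged then, once.
The state is a dict: "clock": time; "joint_positions": joint angles; "joint_velocities": joint speeds; "joint_efforts": joint torques, N m; "eef_pos": TCP position; "ee_rot": TCP orientation; "wrist_force": force on the tool from outside, world axes, zero at the start; "ft_torque": the same for the moment, N m; "width": finger opening in m; "grip_force": force on a finger pad.
Only numpy, scipy, OpenCV 4.12 (cv2) and the standard library are available. Lean on these libraries where they do the work, as an engineer would, in place of code of your own. Each camera call takes 0.05 s, during which the arm holds its last target. There are 200 camera calls.

## Working session

There is one attempt and no reset: what is moved stays moved. The work goes in short steps, Python scripts to look and compute and a tool call to move; the robot and the scene stay as the last step left them, time stands still between calls to the robot, and variables do not carry over. Pictures are saved under pics/ and viewed, at most 10 in all, crops included, and the job is handed in when it is done.

Besides the shell and the picture viewer there is one more tool, called after "Emit:" in YAML: its name, and indented under it one key for each argument. arm_command: Moves the arm, as the interface text tells. Its arguments: {"type":"object","properties":{"targets":{"type":"array"},"force":{"type":"number"}},"required":["targets"]}

```bash
mkdir -p pics; cat > h.py <<'E'
import numpy as np, cv2
from bench import robot
def shot(n,f):
    d=robot.get_image(n); cv2.imwrite('pics/'+f+'.png',d['image'][:,:,::-1]); np.savez('pics/'+f+'.npz',**{k:np.array(v) for k,v in d.items()}); return d
def load(f): return np.load('pics/'+f+'.npz')
def ray(d,p):
    u=cv2.undistortPoints(np.array([[p]],float),d['K'],d['distortion'])[0,0]
    R=d['R'];return -R.T@d['t'], R.T@np.array([u[0],u[1],1])
def onz(d,p,z):
    c,r=ray(d,p); return c+r*(z-c[2])/r[2]
def tri(d1,p1,d2,p2):
    a,r=ray(d1,p1);b,s=ray(d2,p2)
    k=np.linalg.lstsq(np.c_[r,-s],b-a,rcond=None)[0]
    return (a+k[0]*r+b+k[1]*s)/2, np.linalg.norm(a+k[0]*r-b-k[1]*s)
def proj(d,X): return cv2.projectPoints(np.atleast_2d(X).astype(float),cv2.Rodrigues(d['R'])[0],d['t'],d['K'],d['distortion'])[0][:,0]
E
python3 -c "
from h import *
for n in('side','top'):
    d=shot(n,n+'0');print(n,-d['R'].T@d['t'],d['R'][2])
print(robot.sense())"
```

```text
side [-0.36821476  1.26064536  0.77441233] [ 0.50050241 -0.76881189 -0.39802715]
top [-0.61368621  0.12921231  1.54555181] [ 0.61149199 -0.14689646 -0.77749533]
{'clock': 0.1, 'joint_positions': array([ 1.1547705 ,  0.41184001, -0.0127094 ,  1.59698038,  0.00557196,
        1.13431701, -0.08220236]), 'joint_velocities': array([-0.00177356, -0.00127282,  0.00133911, -0.00112613, -0.00034046,
       -0.00155911, -0.00056621]), 'joint_efforts': array([ 2.98377439e-03, -6.01827621e+01,  6.84199333e-01, -3.00087798e+01,
        1.40326208e-02,  6.45069347e-03,  2.77025379e-05]), 'eef_pos': array([ 0.21285025, -0.58715739,  0.23851645]), 'ee_rot': array([-7.35165916e-04,  9.84914283e-01,  1.73041282e-01, -1.71116586e-04]), 'wrist_force': array([-0.17154526,  0.04247793,  0.21655425]), 'ft_torque': array([-0.02698892, -0.03302021, -0.03593152]), 'grip_force': 0.0, 'width': 0.08545014920513071}
```

View pics/side0.png

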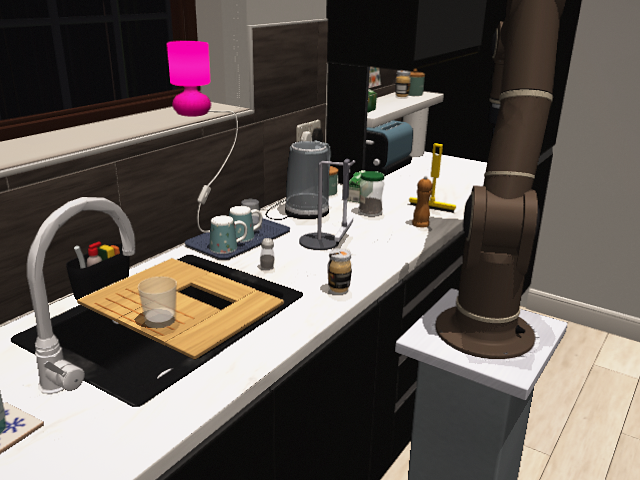

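View pics/top0.png

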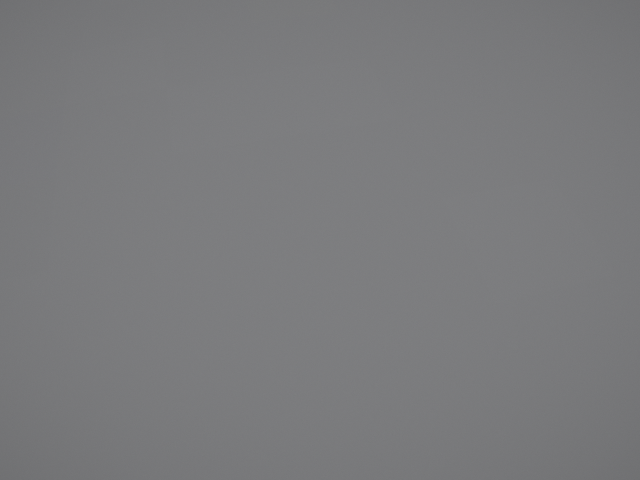

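The side view shows the stand (post about (321,165–240)), the grey squeegee at (345,160–250), the slot at about (208,295), and the beaker at (158,300) on the left of the board. The top view is blank grey, so I'll retry it and zoom in on the side view.

```bash
python3 -c "
from h import *
d=shot('top','top1');im=d['image'];print(im.std(),im.mean())
s=load('side0')['image'][:,:,::-1]
a=cv2.resize(s[150:260,290:400],None,fx=5,fy=5,interpolation=cv2.INTER_CUBIC)
b=cv2.resize(s[250:360,70:310],(800,367),interpolation=cv2.INTER_CUBIC)
cv2.imwrite('pics/a.png',a)
cv2.imwrite('pics/b.png',b)
if im.std()<10: 
  d=shot('top','top2');print(d['image'].std())
"
```

```text
2.826227863698798 122.9198046875
2.825743775753451
```

View pics/a.png

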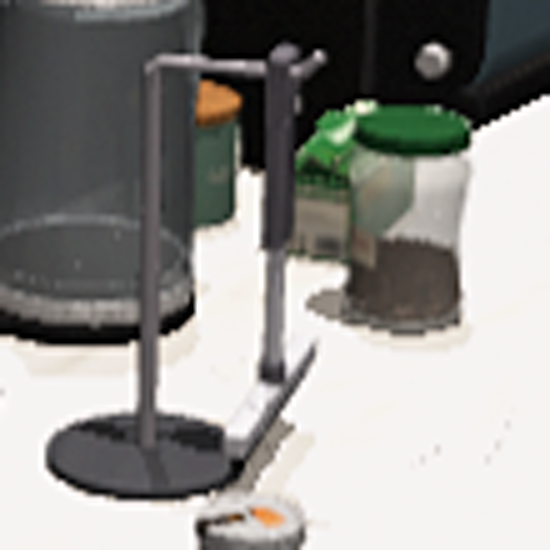

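View pics/b.png

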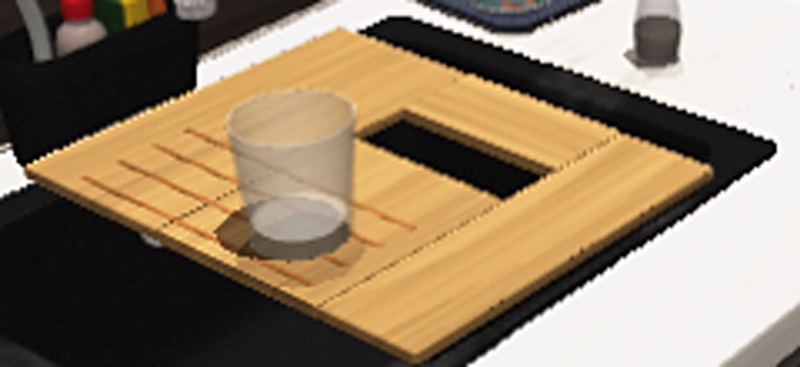

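The top camera stays blank, so I'm measuring from the side view and the known heights. In the crops, the board corners are at (345,28), (25,170), (415,355) and (712,170). The slot is near (380,135)–(550,170). The post top is at (150,65) and the prong tip at (322,55).

```bash
python3 -c "
from h import *
np.set_printoptions(precision=4,suppress=True)
d=load('side0');print(d['R'][0])
A=lambda x,y:((x+.5)/5-.5+290,(y+.5)/5-.5+150)
B=lambda x,y:((x+.5)/3.333-.5+70,(y+.5)/3.336-.5+250)
c=[onz(d,B(*p),.024) for p in[(345,28),(25,172),(415,357),(714,168)]]
for p in c:print('corner',p)
for i in range(4):print(np.linalg.norm(c[i]-c[i-1]),np.degrees(np.arctan2(*(c[i]-c[i-1])[1::-1])))
print('centre',sum(c)/4)
for p in[(406,110),(554,168),(500,200)]:print('slot',onz(d,B(*p),.024))
print('foot',onz(d,A(143,452),.008),'L',onz(d,A(46,455),.008),'R',onz(d,A(242,455),.008))
print('posttop',onz(d,A(152,64),.255),'prong at handle',onz(d,A(264,70),.255),'tip',onz(d,A(322,54),.267),'handletop',onz(d,A(284,45),.269))
print('bar near bot',onz(d,A(236,458),.036),'far',onz(d,A(317,362),.036), 'near top',onz(d,A(226,437),.063),'far top',onz(d,A(315,340),.063))
for n,p,z in[('honey',(340,290),0),('salt',(267,268),0),('pepper',(421,224),0),('coffee',(370,212),0),('beaker',(159,318),.024)]:print(n,onz(d,p,z))
# top of squeegee handle 3D colour check
im=d['image'];print(im[250//5+150-0,:][:0])
"
```

```text
[-0.8327 -0.5533  0.0216]
corner [0.8351 0.1771 0.024 ]
corner [0.8409 0.4804 0.024 ]
corner [0.4489 0.4894 0.024 ]
corner [0.4421 0.1885 0.024 ]
0.39309612527399035 -1.6566250250365042
0.3033994496145266 88.89433926594835
0.3921323607001959 178.68635698316794
0.3010443611052778 -91.28612059398243
centre [0.6417 0.3339 0.024 ]
slot [0.6896 0.2537 0.024 ]
slot [0.5374 0.2569 0.024 ]
slot [0.5378 0.3143 0.024 ]
foot [ 0.6003 -0.1968  0.008 ] L [ 0.6456 -0.1577  0.008 ] R [ 0.5487 -0.2291  0.008 ]
posttop [ 0.5996 -0.1971  0.255 ] prong at handle [ 0.5413 -0.227   0.255 ] tip [ 0.5106 -0.2404  0.267 ] handletop [ 0.5342 -0.2367  0.269 ]
bar near bot [ 0.5157 -0.1689  0.036 ] far [ 0.5557 -0.3276  0.036 ] near top [ 0.5043 -0.1386  0.063 ] far top [ 0.5419 -0.3003  0.063 ]
honey [0.3809 0.0252 0.    ]
salt [0.6165 0.0355 0.    ]
pepper [ 0.4092 -0.5253  0.    ]
coffee [ 0.6012 -0.5203  0.    ]
beaker [0.6247 0.4233 0.024 ]
[]
```

```bash
python3 -c "
from h import *
np.set_printoptions(precision=4,suppress=True)
d=load('side0')
A=lambda x,y:((x+.5)/5-.5+290,(y+.5)/5-.5+150)
for n,p,z in[('handle top',(284,47),.269),('handle bot',(277,247),.150),('collar bot',(271,381),.063),('shaft mid',(274,310),.11)]:print(n,onz(d,A(*p),z))
s=d['image'][:,:,::-1];x0,y0,k=308,155,8
a=cv2.resize(s[y0:y0+97,x0:x0+60],None,fx=k,fy=k,interpolation=cv2.INTER_CUBIC)
h=a.shape[0]
b=cv2.resize(s[215:255,300:365],None,fx=12,fy=12,interpolation=cv2.INTER_CUBIC)[:,:780]
cv2.imwrite('pics/bar.png',b)
"
```

```text
handle top [ 0.5321 -0.2332  0.269 ]
handle bot [ 0.5263 -0.2242  0.15  ]
collar bot [ 0.5284 -0.2266  0.063 ]
shaft mid [ 0.5267 -0.2242  0.11  ]
```

View pics/bar.png

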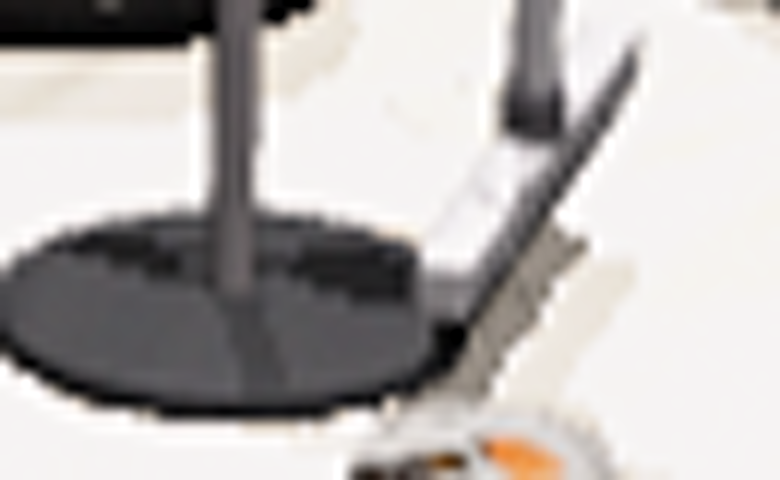

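The bar's camera-side (−x) upper edge runs from about (472,280) to (634,40) in this crop. I'll take the yaw from that edge.

```bash
python3 -c "
from h import *
np.set_printoptions(precision=4,suppress=True)
d=load('side0')
C=lambda x,y:((x+.5)/12-.5+300,(y+.5)/12-.5+215)
n=onz(d,C(472,280),.063);f=onz(d,C(634,40),.063);n2=onz(d,C(420,268),.063)
v=n-f;print(n,f,n2,np.linalg.norm(v),np.degrees(np.arctan2(-v[0],v[1])),(n+f)/2, np.linalg.norm(n-n2),np.degrees(np.arctan2(*(n2-n)[1::-1])))
print('foot post',onz(d,C(238,285),.008),onz(d,C(212,310),.008))
"
```

```text
[ 0.4914 -0.1402  0.063 ] [ 0.5413 -0.2979  0.063 ] [ 0.5054 -0.1389  0.063 ] 0.16534383569314703 17.567069051667485 [ 0.5163 -0.219   0.063 ] 0.01405842323268665 5.369375194636811
foot post [ 0.6048 -0.2098  0.008 ] [ 0.6012 -0.1926  0.008 ]
```

Emit:
arm_command:
  targets:
    - [0,0,1,0,85]
    - [0,0,2,0,85]
    - [0,0,3,0,85]
    - [0,0,4,0,85]
    - [0.7,0.8,5,0,85]
    - [1.4,1.6,5,0,85]
    - [2.1,2.4,5,0,85]
    - [2.8,3.2,5,0,85]
    - [3.5,4,5,0,85]
    - [4.2,4.8,5,0,85]
    - [4.9,5.6,5,0,85]
    - [5.6,6.4,5,0,85]
    - [6.3,7.2,5,0,85]
    - [7,8,5,0,85]
    - [7.6,8.8,5,0,85]
    - [7.9,9.1,5,0,85]
    - [7.9,9.1,5,0,85]
    - [7.9,9.1,4,0,85]
    - [7.9,9.1,3,0,85]
    - [7.9,9.1,2.5,0,85]
  force: 20

```text
clock: 1.87
eef_pos: [0.5274, -0.2231, 0.3348]
ee_rot: [-0.001, 0.985, 0.173, -0.002]
wrist_force: [0.0, -0.9, -0.6]
width: 0.0848
grip_force: 0.0
```

```bash
python3 -c "
from h import *
d=shot('side','s1');s=robot.sense();print(s['clock'],s['eef_pos'],s['ee_rot'],s['joint_positions'])
im=d['image'][:,:,::-1];p=proj(d,s['eef_pos'])[0].astype(int);print(p)
cv2.imwrite('pics/s1c.png',cv2.resize(im[110:250,290:410],None,fx=4,fy=4,interpolation=cv2.INTER_CUBIC))
cv2.imwrite('pics/t.png',robot.get_image('top')['image']);print(cv2.imread('pics/t.png').std())"
```

```text
1.9167 [ 0.52619481 -0.22300933  0.33202066] [-0.00235614  0.9848793   0.17317544 -0.00418053] [ 0.541415    0.27928716 -0.2874255   1.57395671  0.08023479  1.30965756
 -0.97963409]
[347 138]
2.8266324897013426
```

View pics/s1c.png

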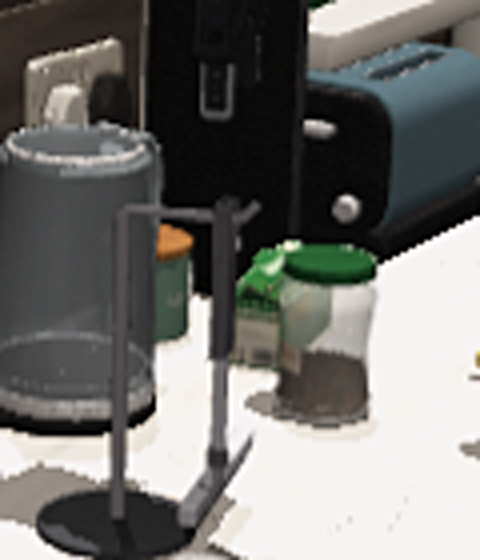

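The fingers show dark at crop (215,85–120), directly above the handle top at (228,200), so the column matches. Next I descend and close lightly across the handle's width to centre on it.

Emit:
arm_command:
  targets:
    - [0,0,-0.5,0,85]
    - [0,0,-1,0,85]
    - [0,0,-1.5,0,85]
    - [0,0,-2,0,85]
    - [0,0,-2.5,0,85]
    - [0,0,-2.9,0,85]
    - [0,0,-2.9,0,85]
    - [0,0,-2.9,0,70]
    - [0,0,-2.9,0,60]
    - [0,0,-2.9,0,50]
    - [0,0,-2.9,0,45]
    - [0,0,-2.9,0,40]
    - [0,0,-2.9,0,36]
    - [0,0,-2.9,0,32]
    - [0,0,-2.9,0,29]
    - [0,0,-2.9,0,28]
    - [0,0,-2.9,0,28]
  force: 20

```text
clock: 3.38
eef_pos: [0.5293, -0.2238, 0.2237]
ee_rot: [0.0, 0.985, 0.173, 0.0]
wrist_force: [1.1, -1.0, 3.1]
width: 0.0299
grip_force: 20.9
```

```bash
python3 -c "
from h import *
d=shot('side','s2');s=robot.sense();print(s['clock'],s['eef_pos'],s['ee_rot'],s['wrist_force'],s['ft_torque'],s['width'],s['grip_force'])
im=d['image'][:,:,::-1]
cv2.imwrite('pics/s2c.png',cv2.resize(im[130:260,295:395],None,fx=4,fy=4,interpolation=cv2.INTER_CUBIC))"
```

```text
3.4333 [ 0.52931754 -0.22376996  0.22366877] [2.84413822e-04 9.84922493e-01 1.72995550e-01 3.76465701e-04] [ 0.25554432 -1.3870842   3.82765272] [-1.89878794e-01 -1.49706539e-01 -1.73729089e-04] 0.029838033178365347 20.893983263522387
```

View pics/s2c.png

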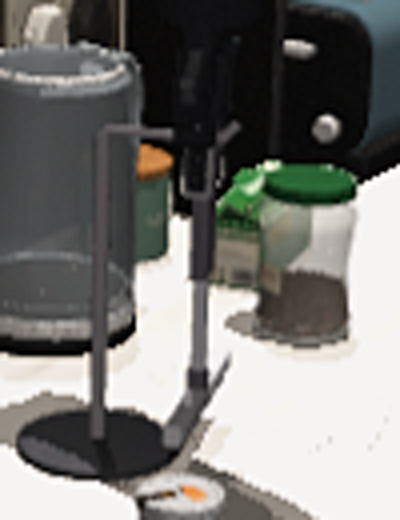

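Width is 29.8 mm, so the pads are centred on the 30 mm handle (crop column about 195). Now I release, rise, turn 90° and come down beside the eye, clear of the prong, to pinch the 14 mm thickness.

Emit:
arm_command:
  targets:
    - [0,0,0,0,36]
    - [0,0,0,0,45]
    - [0,0,0,0,55]
    - [0,0,0.5,0,55]
    - [0,0,1,0,55]
    - [0,0,1.6,0,55]
    - [0,0,1.8,1,55]
    - [-0.05,0.1,1.8,2.1,55]
    - [-0.1,0.2,1.8,3.2,55]
    - [-0.16,0.44,1.8,4.3,55]
    - [-0.16,0.44,1.8,5.4,55]
    - [-0.16,0.44,1.8,6.5,55]
    - [-0.16,0.44,1.8,7.6,55]
    - [-0.16,0.44,1.8,8.7,55]
    - [-0.16,0.44,1.8,9.8,55]
    - [-0.16,0.44,1.8,10.9,55]
    - [-0.16,0.44,1.8,12,55]
    - [-0.16,0.44,1.8,13.1,55]
    - [-0.16,0.44,1.8,14.2,55]
    - [-0.16,0.44,1.8,15,55]

```text
clock: 5.1
eef_pos: [0.5224, -0.2059, 0.295]
ee_rot: [-0.0, 0.572, 0.821, -0.0]
wrist_force: [0.3, -0.7, -0.2]
width: 0.0552
grip_force: 0.0
```

Emit:
arm_command:
  targets:
    - [0,0,0,0,55]
    - [0,0,0,0,55]
    - [0,0,-0.4,0,55]
    - [0,0,-0.8,0,55]
    - [0,0,-1.2,0,55]
    - [0,0,-1.5,0,55]
    - [0,0,-1.8,0,55]
    - [0,0,-1.8,0,55]

```text
clock: 5.77
eef_pos: [0.5214, -0.2057, 0.2209]
ee_rot: [-0.002, 0.575, 0.818, -0.0]
wrist_force: [-0.6, -0.2, -0.4]
width: 0.0551
grip_force: 0.0
```

```bash
python3 -c "
from h import *
d=shot('side','s3');s=robot.sense();print(s['clock'],s['eef_pos'],s['ee_rot'],s['wrist_force'],s['joint_positions'])
im=d['image'][:,:,::-1]
cv2.imwrite('pics/s3c.png',cv2.convertScaleAbs(cv2.resize(im[140:210,315:375],None,fx=8,fy=8,interpolation=cv2.INTER_CUBIC),alpha=2.5,beta=10))"
```

```text
5.8167 [ 0.52203092 -0.20582202  0.22221563] [-1.08479072e-03  5.74430935e-01  8.18552305e-01 -2.18241523e-04] [ 0.24822001 -0.85215522  0.85211628] [ 0.71055325  0.37397464 -0.54303571  1.7452666   0.21469937  1.08405531
  0.44357713]
```

View pics/s3c.png

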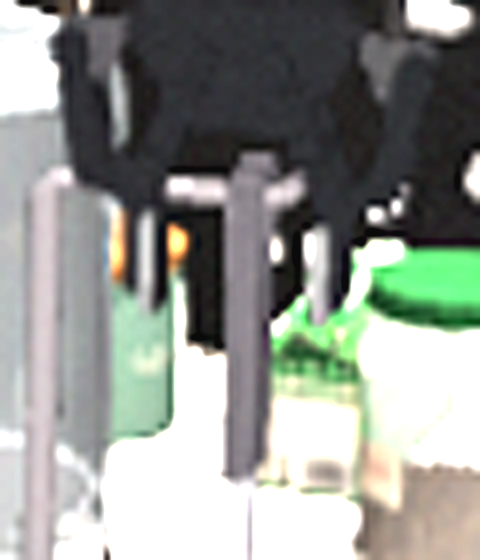

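The fingers straddle the handle (crop columns 150 and 320, handle at 250) beside the prong with no contact force. Now I grip, lift 18 mm and draw it off.

Emit:
arm_command:
  targets:
    - [0,0,0,0,40]
    - [0,0,0,0,30]
    - [0,0,0,0,22]
    - [0,0,0,0,16]
    - [0,0,0,0,12]
    - [0,0,0,0,10]
    - [0,0,0,0,10]
    - [0,0,0,0,10]
    - [0,0,0.2,0,10]
    - [0,0,0.45,0,10]
    - [0,0,0.45,0,10]
    - [-0.2,-0.07,0.45,0,10]
    - [-0.5,-0.18,0.45,0,10]
  force: 90

```text
clock: 6.9
eef_pos: [0.5025, -0.2126, 0.2411]
ee_rot: [-0.0, 0.573, 0.819, 0.0]
wrist_force: [-1.0, -0.9, -1.0]
width: 0.0125
grip_force: 87.6
```

Emit:
arm_command:
  targets:
    - [-0.4,-0.15,0,0,10]
    - [-0.8,-0.3,0,0,10]
    - [-1.2,-0.44,0,0,10]
    - [-1.6,-0.58,0,0,10]
    - [-1.6,-0.58,0.8,0,10]
    - [-1.6,-0.58,1.6,0,10]
    - [-1.6,-0.58,2.4,0,10]
    - [-1.6,-0.58,3.2,0,10]
    - [-1.6,-0.58,4,0,10]
    - [-1.6,-0.58,4.8,0,10]
    - [-1.6,-0.58,5.6,0,10]
    - [-1.6,-0.58,5.9,0,10]
    - [-1.6,-0.58,5.9,0,10]
    - [-1.6,-0.58,5.9,0,10]

```text
clock: 8.07
eef_pos: [0.4378, -0.2367, 0.4767]
ee_rot: [-0.0, 0.574, 0.819, -0.0]
wrist_force: [0.6, -0.2, -3.4]
width: 0.0122
grip_force: 87.9
```

```bash
python3 -c "
from h import *
d=shot('side','s4');s=robot.sense();print(s['clock'],s['eef_pos'],s['ee_rot'],s['wrist_force'],s['ft_torque'],s['width'],s['grip_force'])
im=d['image'][:,:,::-1]
cv2.imwrite('pics/s4c.png',cv2.resize(im[60:240,290:430],None,fx=3,fy=3,interpolation=cv2.INTER_CUBIC))"
```

```text
8.1167 [ 0.43756611 -0.23656144  0.47577503] [-9.91070311e-04  5.74365921e-01  8.18598018e-01 -3.02272476e-04] [-0.78746179 -0.50211535 -2.37419181] [0.04517906 0.00434501 0.01088258] 0.012555206687830594 87.93977617460769
```

View pics/s4c.png

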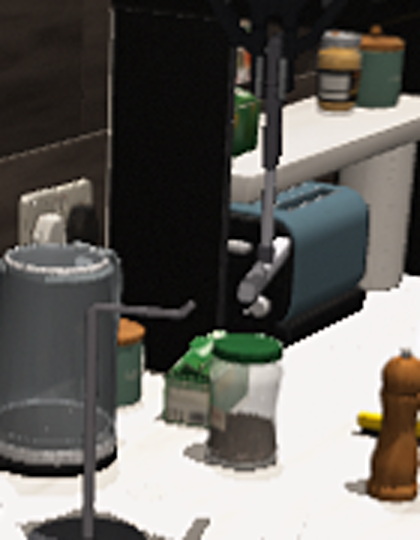

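It is off the hook: the handle is vertical at crop (270,30–290) with the bar above the prong. Next, I bring one crossbar arm over the prong and use it as a support to pivot the squeegee in the grip.

Emit:
arm_command:
  targets:
    - [0,0.7,0,0,10]
    - [0,1.4,0,0,10]
    - [0.4,1.9,0,0,10]
    - [1,2.2,0,0,10]
    - [1.6,2.4,0,0,10]
    - [2,2.45,0,0,10]
    - [2,2.45,0,0,10]
    - [2,2.45,-0.3,0,10]
    - [2,2.45,-0.5,0,10]
    - [2,2.45,-0.6,0,10]
    - [2,2.45,-0.6,0,10]
  force: 40

```text
clock: 9.03
eef_pos: [0.5174, -0.1389, 0.4516]
ee_rot: [-0.001, 0.574, 0.819, -0.001]
wrist_force: [-0.2, 0.2, -0.7]
width: 0.0125
grip_force: 87.9
```

```bash
python3 -c "
from h import *
d=shot('side','s5');s=robot.sense();print(s['clock'],s['eef_pos'],s['wrist_force'],s['ft_torque'],s['width'],s['grip_force'])
im=d['image'][:,:,::-1]
cv2.imwrite('pics/s5c.png',cv2.resize(im[70:250,270:400],None,fx=4,fy=3.3,interpolation=cv2.INTER_CUBIC)[:600])
a=np.radians(19.9);ey=np.array([-np.sin(a),np.cos(a),0])
o=s['eef_pos']-.0188*ey-[0,0,.168]
for n,y,z in[('bar-',-.085,0),('bar+',.085,0),('o',0,0),('hbot',0,.096)]:print(n,proj(d,o+y*ey+[0,0,z])[0])
"
```

```text
9.0833 [ 0.51779684 -0.13880233  0.45255   ] [ 4.55276220e-01  1.08214900e-03 -1.52760239e+00] [0.0240747  0.09144747 0.03578686] 0.012485575896138206 87.88998992415145
bar- [341.00842758 152.30786216]
bar+ [327.47696596 168.88030115]
o [334.53793045 160.23351801]
hbot [335.55559905 126.04356188]
```

View pics/s5c.png

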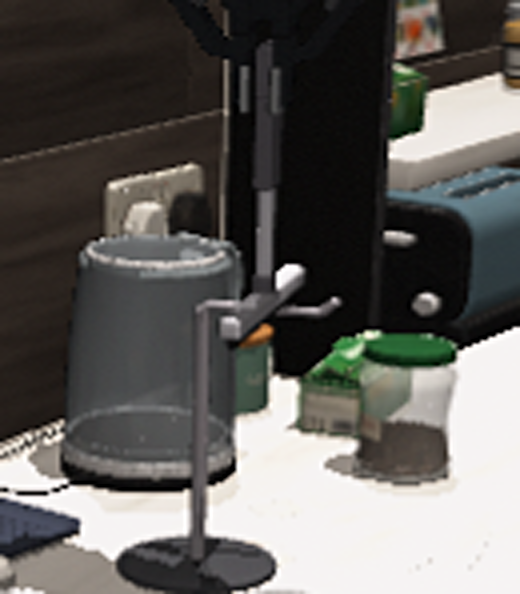

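The bar (crop (228,330)–(300,270)) sits over the prong and matches the predicted pose within a few pixels. Starting the tip.

Emit:
arm_command:
  targets:
    - [0,0,-0.08,0,11]
    - [0,0,-0.16,0,11]
    - [0,0,-0.16,0,11]
    - [-0.07,0.2,-0.24,0,11]
    - [-0.14,0.4,-0.34,0,11]
    - [-0.21,0.6,-0.45,0,11]
    - [-0.28,0.78,-0.57,0,11]
    - [-0.28,0.78,-0.57,0,11]
  force: 40

```text
clock: 9.75
eef_pos: [0.5067, -0.1042, 0.4302]
ee_rot: [-0.0, 0.573, 0.82, 0.0]
wrist_force: [0.2, 1.2, 3.8]
width: 0.0123
grip_force: 87.4
```

```bash
cat > m.py <<'E'
from h import *
import sys
# bar angle from image: project TCP-based model for several tilts is avoided; find bright bar pixels near expected bar
def state():
    s=robot.sense();print(round(s['clock'],2),s['eef_pos'].round(4),'F',s['wrist_force'].round(2),'T',s['ft_torque'].round(3),'w',round(s['width'],4),'g',round(s['grip_force'],1));return s
def predict(d,s,yaw,sg,th,py=.0115,pz=.179,off=.007):
    a=np.radians(yaw);ey=sg*np.array([-np.sin(a),np.cos(a),0]);z=np.array([0,0,1.])
    P=s['eef_pos']+.011*z-off*ey
    t=np.radians(th);b=np.cos(t)*ey-np.sin(t)*z;h=np.sin(t)*ey+np.cos(t)*z
    o=P-py*b-pz*h
    return o,b,h
E
python3 -c "
from m import *
s=state();d=shot('side','s6')
for th in(0,5,10,15):
    o,b,h=predict(d,s,19.9,1,th);print(th,proj(d,np.array([o-.085*b,o+.085*b,o+.096*h])).round(1).tolist())
im=d['image'].astype(int)
# diff against s5 : handle grey profile
g=im[120:185:5,310:360].mean(2).round().astype(int)
p=load('s0' if 0 else 's4')['image'].astype(int)[120:185:5,310:360].mean(2)
for y,r,q in zip(range(120,185,5),g,p):
    m=np.where(abs(r-q)>15)[0]; print(y,(m+310).tolist())
"
```

```text
9.75 [ 0.5067 -0.1042  0.4302] F [0.2  1.19 3.77] T [ 0.185 -0.172  0.025] w 0.0123 g 87.4
0 [[337.6, 163.2], [323.5, 181.0], [331.8, 137.3]]
5 [[338.8, 158.7], [324.9, 181.3], [332.4, 136.2]]
10 [[340.0, 153.9], [326.3, 181.0], [333.0, 134.9]]
15 [[341.1, 148.8], [327.7, 180.1], [333.6, 133.4]]
120 [330, 331, 332, 333, 334, 335, 336]
125 [331, 332, 333, 334, 335, 336]
130 [330, 331, 332, 333, 334, 335, 336]
135 [331, 332, 333, 334, 335]
140 [332, 333, 334, 335, 336]
145 [332, 333, 334, 335, 336]
150 [332, 333, 334, 335, 336]
155 [332, 333, 334, 335, 337, 338, 339, 340, 341, 342, 343]
160 [331, 332, 333, 334, 335, 336, 337, 338, 339, 340, 341, 352, 353, 354]
165 [321, 331, 332, 333, 334, 335, 336, 337, 338]
170 [321, 329, 332, 333, 334, 335, 336]
175 [321, 326, 327, 328, 329, 330, 331, 332]
180 [320, 321, 324, 325, 326, 327, 328, 329, 331]
```

Contact is gentle and the tilt is about 9°, as planned. Continuing the arc.

Emit:
arm_command:
  targets:
    - [-0.09,0.25,-0.17,0,11]
    - [-0.18,0.48,-0.36,0,11]
    - [-0.26,0.7,-0.55,0,11]
    - [-0.33,0.91,-0.77,0,11]
    - [-0.41,1.12,-0.99,0,11]
    - [-0.47,1.31,-1.21,0,11]
    - [-0.53,1.48,-1.46,0,11]
    - [-0.59,1.64,-1.72,0,11]
    - [-0.65,1.79,-1.98,0,11]
    - [-0.68,1.88,-2.15,0,11]
    - [-0.71,1.96,-2.33,0,11]
    - [-0.72,1.99,-2.4,0,11]
    - [-0.72,1.99,-2.4,0,11]
  force: 100

```text
clock: 10.88
eef_pos: [0.4783, -0.0276, 0.3337]
ee_rot: [-0.001, 0.574, 0.819, -0.0]
wrist_force: [-0.1, 0.2, -1.3]
width: 0.0123
grip_force: 88.6
```

```bash
python3 -c "
from m import *
s=state();d=shot('side','s7')
for th in(30,35,40,45,50):
    o,b,h=predict(d,s,19.9,1,th);print(th,proj(d,np.array([o-.085*b,o+.085*b,o+.096*h,o])).round(1).tolist())
g=d['image'].astype(int);p=load('s4')['image'].astype(int)
for y in range(130,216,5):
    m=np.where(abs(g[y,305:365]-p[y,305:365]).mean(1)>15)[0]; print(y,(m+305).tolist())
"
```

```text
10.88 [ 0.4783 -0.0276  0.3337] F [-0.06  0.18 -1.33] T [ 0.078  0.044 -0.008] w 0.0123 g 88.6
30 [[337.2, 171.8], [324.4, 217.4], [327.7, 170.3], [331.0, 194.0]]
35 [[338.0, 165.8], [325.9, 214.2], [328.3, 168.0], [332.1, 189.4]]
40 [[338.7, 159.7], [327.3, 210.7], [328.7, 165.6], [333.1, 184.7]]
45 [[339.3, 153.5], [328.7, 206.8], [329.2, 163.1], [334.1, 179.7]]
50 [[339.8, 147.3], [330.0, 202.5], [329.6, 160.5], [335.0, 174.6]]
130 [305, 306, 307, 308, 309, 310, 316, 317, 322, 323, 324, 325, 326]
135 [305, 306, 307, 308, 309, 310, 311, 312, 315, 316, 317, 324, 325, 326]
140 [308, 309, 310, 311, 312, 314, 315, 316, 321, 322, 323, 324, 325, 326]
145 [315, 316, 317, 318, 319, 320, 321, 322, 323, 324, 325, 326, 327, 328]
150 [315, 316, 317, 318, 319, 320, 321, 322, 323, 324, 325, 326, 327, 328, 329, 330]
155 [315, 316, 317, 318, 320, 321, 322, 323, 324, 326, 328, 329, 330]
160 [323, 328, 329, 330, 352, 353, 354]
165 [321, 323, 324, 328, 329]
170 [321, 324, 328, 329]
175 [321, 326, 327, 328, 329, 332, 333, 334, 335, 336, 337, 338]
180 [321, 326, 327, 328, 329, 331, 332, 333, 334, 335, 336, 337, 338]
185 [320, 321, 327, 328, 329, 331, 332, 333, 334, 335, 336]
190 [320, 321, 327, 328, 329, 331, 332, 333, 334]
195 [320, 321, 329, 330, 331, 332, 333]
200 [320, 321, 326, 327, 328, 330, 331, 332]
205 [320, 321, 324, 325, 326, 328, 329, 330]
210 [320, 321, 322, 324, 325, 328, 329]
215 [320, 321, 322, 323, 324, 325, 326, 327, 328]
```

```bash
python3 -c "
from h import *
g=load('s7')['image'].astype(int).mean(2).round().astype(int)
print('     ',*range(320,346))
for y in range(146,224,2): print(y,*g[y,320:346])
"
```

```text
320 321 322 323 324 325 326 327 328 329 330 331 332 333 334 335 336 337 338 339 340 341 342 343 344 345
146 18 24 45 47 46 33 69 67 24 15 15 12 9 10 11 7 11 9 9 10 6 9 11 10 9 10
148 17 18 45 46 46 30 84 81 27 16 17 14 8 10 9 9 8 11 10 9 11 11 10 9 11 10
150 19 10 45 46 46 28 82 78 25 15 16 9 10 11 9 9 10 11 11 9 9 12 9 10 10 9
152 19 5 38 49 42 25 83 74 25 14 17 9 9 9 10 9 10 10 10 10 9 8 10 9 10 11
154 20 3 29 46 46 45 84 67 21 16 16 9 10 9 8 9 8 11 7 9 10 7 9 8 12 9
156 14 5 31 45 45 44 84 64 23 15 12 10 8 8 9 10 11 8 10 10 11 10 11 10 11 8
158 11 21 44 44 45 43 84 74 47 33 18 8 9 8 9 9 8 8 9 9 9 9 8 9 9 11
160 58 61 67 42 43 45 50 54 39 31 9 3 4 6 6 6 6 7 8 6 7 7 9 10 6 9
162 119 131 148 58 41 46 45 44 34 27 107 142 134 151 155 160 169 178 182 135 131 132 126 77 15 0
164 90 92 63 42 45 46 46 46 34 31 36 43 43 44 48 55 69 74 78 100 105 111 117 123 130 142
166 80 100 64 47 44 45 45 47 35 30 46 104 79 17 1 1 5 5 5 5 5 4 7 5 4 6
168 93 100 69 48 44 45 46 46 34 28 73 132 134 134 136 121 99 39 9 7 8 9 8 10 8 10
170 93 101 64 53 41 45 45 46 37 42 125 139 139 139 142 144 147 130 38 5 9 9
[... 1812 characters left out ...]
0 69 172 248 245 243 242 242 241 240 241 241 242 242 241 241 241 242 243
212 97 76 123 156 162 171 140 90 79 248 245 242 242 242 242 242 242 243 243 243 243 243 243 243 243 243
214 96 92 150 162 168 113 100 67 161 237 244 244 243 244 243 243 243 243 243 243 243 243 243 243 244 244
216 85 134 141 147 159 118 83 80 227 239 244 243 243 243 243 243 243 243 243 243 243 243 243 244 244 244
218 98 95 98 100 103 96 66 212 228 237 243 243 243 243 243 243 243 243 243 244 243 244 244 244 244 244
220 95 123 158 95 65 83 144 223 237 243 243 243 243 243 243 244 244 243 244 244 244 244 244 244 244 244
222 90 148 233 199 174 213 248 246 244 244 244 244 244 244 244 243 243 243 237 242 242 243 241 243 244 244
```

The near bar end is at row about 221 and the far end at row about 168, so the tilt is about 29°. The arm slipped off the prong early, but the squeegee holds its angle. I'll repeat with the contact further inboard.

Emit:
arm_command:
  targets:
    - [0,0,0.8,0,11]
    - [0,0,1.5,0,11]
    - [0,0,1.88,0,11]
    - [0,0,1.88,0,11]
    - [0.2,-0.5,1.88,0,11]
    - [0.42,-1.15,1.88,0,11]
    - [0.42,-1.15,1.88,0,11]
    - [0.42,-1.15,1.6,0,11]
    - [0.42,-1.15,1.34,0,11]
    - [0.37,-1.02,1.19,0,11]
    - [0.33,-0.9,1.02,0,11]
    - [0.28,-0.76,0.86,0,11]
    - [0.28,-0.76,0.86,0,11]

```text
clock: 12.02
eef_pos: [0.4891, -0.0526, 0.3687]
ee_rot: [-0.001, 0.572, 0.821, 0.001]
wrist_force: [-3.1, 11.4, 9.7]
width: 0.0126
grip_force: 92.6
```

```bash
python3 -c "
from m import *
s=state();d=shot('side','s8')
for th in(25,30,35,40,45):
    o,b,h=predict(d,s,19.9,1,th);print(th,proj(d,np.array([o-.085*b,o+.085*b,o+.096*h,o])).round(1).tolist())
g=d['image'].astype(int).mean(2).round().astype(int)
print('     ',*range(322,352))
for y in range(136,210,3): print(y,*g[y,322:352])
"
```

```text
12.02 [ 0.4891 -0.0526  0.3687] F [-3.11 11.37  9.72] T [1.658 0.423 0.054] w 0.0126 g 92.6
25 [[338.1, 163.3], [325.0, 204.5], [329.2, 157.0], [331.8, 183.3]]
30 [[339.0, 157.5], [326.5, 201.9], [329.8, 154.9], [332.9, 179.1]]
35 [[339.8, 151.5], [327.9, 198.9], [330.3, 152.6], [334.0, 174.6]]
40 [[340.5, 145.4], [329.3, 195.5], [330.8, 150.3], [335.0, 169.9]]
45 [[341.1, 139.2], [330.6, 191.7], [331.2, 147.8], [336.0, 165.0]]
      322 323 324 325 326 327 328 329 330 331 332 333 334 335 336 337 338 339 340 341 342 343 344 345 346 347 348 349 350 351
136 26 5 24 41 42 30 83 80 29 16 13 12 9 9 8 9 11 11 11 8 9 10 11 11 10 10 11 8 11 10
139 20 6 28 39 41 35 82 81 26 14 15 10 11 8 9 9 9 9 11 12 8 8 11 10 9 10 9 9 11 11
142 9 56 58 42 42 27 83 76 51 35 34 13 11 9 8 10 10 7 9 9 8 10 9 11 9 9 10 8 10 9
145 101 112 123 99 44 38 41 42 39 34 34 24 9 10 9 10 9 11 9 11 10 10 10 10 10 10 9 9 11 11
148 206 195 142 113 78 44 40 45 43 34 48 43 15 8 10 9 8 7 6 7 9 9 10 10 9 10 9 10 10 8
151 136 144 141 108 72 41 40 42 42 36 48 16 8 6 4 48 231 246 247 247 104 13 6 8 10 7 9 9 9 8
154 59 59 59 56 62 4
[... 1257 characters left out ...]
8 64 58 51 138 157 160 168 108 121 85 66 60 47 129 236 244 243 243 243 244 251 178 94 105 110 110 111 111 110
196 109 102 65 119 123 128 137 135 83 121 229 232 229 228 238 238 244 244 244 244 246 254 149 81 95 101 95 112 109 119
199 82 77 74 76 94 76 69 64 168 249 247 245 244 244 244 244 244 244 246 218 137 129 79 65 93 106 95 107 78 117
202 81 76 73 91 74 62 179 252 247 244 244 243 244 243 243 243 243 243 243 243 244 243 244 237 239 241 242 207 203 206
205 99 116 104 98 97 94 123 241 246 245 244 243 244 244 244 244 243 241 240 240 241 241 241 240 239 239 239 240 240 241
208 133 133 122 142 123 111 78 227 227 236 243 243 242 240 238 238 239 239 240 240 239 240 241 242 242 242 243 243 245 248
```

The model fits: the tilt is about 35° with 15 N on the prong. Finishing the arc to about 45°.

Emit:
arm_command:
  targets:
    - [-0.04,0.11,-0.18,0,11]
    - [-0.08,0.22,-0.36,0,11]
    - [-0.12,0.32,-0.53,0,11]
    - [-0.15,0.41,-0.69,0,11]
    - [-0.15,0.41,-0.69,0,11]

```text
clock: 12.48
eef_pos: [0.4828, -0.0359, 0.3409]
ee_rot: [-0.001, 0.571, 0.821, 0.001]
wrist_force: [-5.2, 13.8, 9.7]
width: 0.0122
grip_force: 96.5
```

```bash
python3 -c "
from m import *
s=state();d=shot('side','s9')
for th in(36,40,44,48):
    o,b,h=predict(d,s,19.9,1,th);print(th,proj(d,np.array([o-.085*b,o+.085*b,o+.096*h,o])).round(1).tolist())
g=d['image'].astype(int).mean(2).round().astype(int)
print('     ',*range(320,346))
for y in range(142,214,3): print(y,*g[y,320:346])
"
```

```text
12.48 [ 0.4828 -0.0359  0.3409] F [-5.18 13.75  9.73] T [ 1.683  0.836 -0.062] w 0.0122 g 96.5
36 [[338.4, 161.2], [326.6, 209.9], [328.7, 164.0], [332.6, 185.0]]
40 [[339.0, 156.4], [327.7, 207.0], [329.1, 162.0], [333.5, 181.2]]
44 [[339.5, 151.4], [328.8, 204.0], [329.5, 160.0], [334.2, 177.3]]
48 [[339.9, 146.4], [329.8, 200.7], [329.8, 158.0], [335.0, 173.2]]
      320 321 322 323 324 325 326 327 328 329 330 331 332 333 334 335 336 337 338 339 340 341 342 343 344 345
142 35 37 40 39 40 35 47 67 39 20 16 13 7 10 10 8 10 8 11 9 9 10 11 12 10 9
145 37 13 40 39 39 25 61 87 44 18 17 15 10 9 8 10 9 10 11 11 9 9 9 8 11 9
148 38 7 14 37 39 25 75 89 38 17 16 13 10 7 8 11 9 9 10 8 9 9 9 11 9 11
151 26 6 34 76 45 22 81 89 34 17 17 10 11 7 8 6 0 0 0 0 2 4 8 11 9 10
154 23 10 55 62 41 18 84 84 50 32 28 50 16 7 2 20 243 248 246 251 236 76 2 8 10 12
157 67 66 64 61 56 38 38 37 39 36 33 48 15 4 0 219 246 245 246 243 147 33 6 9 10 10
160 65 60 78 76 66 41 34 38 39 40 33 70 19 0 105 244 245 245 247 196 73 10 6 6 8 9
163 122 93 68 66 70 81 46 43 47 52 60 77 130 85 229 243 245 248 233 118 116 158 1
[... 800 characters left out ...]
7 68 65 60 56 44 182 246 245 238 235 180 95 60 45 130 236 244 243 243 244 245 251 178 94
196 97 94 110 102 68 54 89 240 246 246 241 221 108 210 230 229 238 238 244 244 244 244 246 254 150 82
199 98 95 81 77 72 66 221 245 245 241 232 134 197 246 245 244 244 244 244 244 246 218 136 129 80 64
202 98 100 82 74 69 118 205 219 225 222 181 137 245 245 244 243 243 243 243 243 243 243 243 243 244 238
205 98 89 99 116 104 99 91 88 68 75 122 240 246 244 243 244 244 243 243 241 240 240 241 241 241 240
208 99 92 133 134 122 142 124 111 79 228 228 236 243 243 242 240 238 238 239 240 240 239 239 240 241 242
211 99 85 133 134 124 92 70 20 0 254 247 242 242 242 242 241 241 242 242 243 242 242 242 243 243 243
```

Emit:
arm_command:
  targets:
    - [-0.02,0.07,-0.15,0,11]
    - [-0.05,0.15,-0.3,0,11]
    - [-0.05,0.15,-0.3,0,11]
    - [-0.05,0.25,0.3,0,11]
    - [-0.05,0.35,1,0,11]
    - [-0.05,0.5,1.8,0,11]
    - [-0.05,1,2.6,0,11]
    - [-0.05,2,3,0,11]
    - [-0.05,3,3,0,11]
    - [-0.05,4,3,0,11]
    - [-0.05,4,3,0,11]
    - [-0.05,4,3,0,11]

```text
clock: 13.53
eef_pos: [0.4805, 0.1221, 0.4602]
ee_rot: [-0.001, 0.571, 0.821, 0.0]
wrist_force: [0.1, -1.4, -1.9]
width: 0.0128
grip_force: 97.6
```

```bash
python3 -c "
from m import *
s=state();d=shot('side','s10')
for th in(36,40,44,48):
    o,b,h=predict(d,s,19.9,1,th);print(th,proj(d,np.array([o-.085*b,o+.085*b,o+.096*h,o])).round(1).tolist())
g=d['image'].astype(int).mean(2);p=load('s7')['image'].astype(int).mean(2)
x0=int(proj(d,o)[0][0])-22;y0=int(proj(d,o)[0][1])-34
m=np.where(abs(g-p)>25,g,0).astype(int)
print('     ',*range(x0,x0+36))
for y in range(y0,y0+84,2): print(y,*m[y,x0:x0+36])
"
```

```text
13.53 [0.4805 0.1221 0.4602] F [ 0.12 -1.35 -1.95] T [0.048 0.065 0.018] w 0.0128 g 97.6
36 [[308.3, 130.9], [293.5, 183.3], [295.0, 131.4], [301.0, 156.4]]
40 [[308.9, 125.4], [294.9, 180.3], [295.4, 129.3], [302.1, 152.3]]
44 [[309.4, 119.9], [296.3, 177.1], [295.9, 127.1], [303.0, 148.0]]
48 [[309.9, 114.4], [297.7, 173.6], [296.3, 124.8], [303.9, 143.6]]
      281 282 283 284 285 286 287 288 289 290 291 292 293 294 295 296 297 298 299 300 301 302 303 304 305 306 307 308 309 310 311 312 313 314 315 316
109 88 89 0 0 0 0 0 0 0 86 81 0 0 0 0 0 0 0 0 0 0 0 0 0 0 0 0 0 46 40 41 38 0 0 0 0
111 88 89 0 0 0 0 0 0 0 87 80 0 0 18 11 6 0 0 0 0 0 0 0 0 0 0 0 0 39 0 0 0 0 0 0 0
113 88 90 0 0 0 0 0 0 26 0 0 25 15 17 12 12 0 0 0 0 0 0 0 0 0 0 0 0 0 0 0 0 0 0 0 0
115 88 0 22 8 8 1 0 0 0 86 81 0 15 16 13 12 0 0 0 0 0 0 0 0 0 0 0 0 0 0 0 0 0 0 0 0
117 86 89 0 7 9 0 0 0 0 86 84 0 14 14 17 0 0 0 0 0 0 0 0 0 0 0 0 0 0 0 0 0 40 0 0 0
119 0 78 0 5 0 0 0 0 0 82 85 0 0 0 0 0 0 0 0 0 0 0 0 0 0 0 211 240 246 250 189 59 0 0 0 0
121 0 0 0 0 0 0 0 0 0 0 0 0 0 0 0 0 0 0 0 44 42 0 0 0 0 100 243 244 244 248 236 
[... 2439 characters left out ...]
 0 0 0 0 0 0
175 0 0 0 0 0 0 0 0 0 0 0 0 0 95 99 99 99 0 0 0 0 0 0 0 0 0 0 0 0 0 0 0 0 0 0 0
177 0 0 0 0 0 0 0 0 0 0 0 0 0 0 0 0 0 0 0 0 0 0 0 0 0 0 0 0 0 0 0 0 0 0 0 0
179 0 0 0 0 0 0 0 0 0 0 0 0 0 0 0 0 0 0 0 0 0 0 0 0 0 0 0 0 0 0 0 0 0 0 0 0
181 0 0 0 0 0 0 0 0 0 0 0 0 0 0 0 0 0 0 0 0 0 0 0 0 0 0 0 0 0 0 0 0 0 0 0 0
183 0 0 0 0 0 0 0 0 0 0 0 0 0 0 0 0 0 0 0 0 0 0 0 0 0 0 0 0 0 0 0 0 0 0 0 0
185 0 0 0 0 0 0 0 0 0 0 0 0 0 0 0 0 0 0 0 0 0 0 0 0 0 0 0 0 0 0 0 0 0 0 0 0
187 0 0 0 0 0 0 0 0 0 0 0 0 0 0 0 0 0 0 0 0 0 0 0 0 0 0 0 0 0 0 0 0 0 0 0 0
189 0 0 0 0 0 0 0 0 0 0 0 0 0 0 0 0 0 0 0 0 0 0 0 0 0 0 0 0 0 0 0 0 0 0 0 0
191 0 0 0 0 0 0 0 0 0 0 0 0 0 0 0 0 0 0 0 0 0 0 0 0 0 0 0 0 0 0 0 0 0 0 0 0
```

Clear reading: the bar's top face runs (309,118.5)–(295,174.5), a tilt of about 42°. Now I'll compute the insertion path clearances in the slot plane.

```bash
python3 -c "
import numpy as np
def rect(y0,y1,z0,z1):
    n=60;t=np.linspace(0,1,n)
    return np.vstack([np.c_[y0+t*(y1-y0),0*t+z0],np.c_[y0+t*(y1-y0),0*t+z1],np.c_[0*t+y0,z0+t*(z1-z0)],np.c_[0*t+y1,z0+t*(z1-z0)]])
S=np.vstack([rect(-85,85,-9,9),rect(-80,80,-19,-9),rect(-9,9,9,23),rect(-6,6,23,96),rect(-15,15,96,215)])
for th in(36,39,42,45):
    t=np.radians(th);c,s=np.cos(t),np.sin(t)
    X=S[:,0]*c+S[:,1]*s;Z=-S[:,0]*s+S[:,1]*c
    out=[]
    for oz in range(80,-76,-8):
        m=(Z+oz>10)&(Z+oz<26)
        if not m.any():continue
        lo,hi=-80-X[m].min(),80-X[m].max();out.append((oz,round((lo+hi)/2),round((hi-lo)/2)))
    print(th,out)
"
```

```text
36 [(80, -54, 68), (72, -52, 60), (64, -47, 53), (56, -42, 48), (48, -33, 46), (40, -22, 46), (32, -10, 47), (24, 0, 46), (16, 11, 46), (8, 18, 42), (0, 21, 34), (-8, 22, 26), (-16, 19, 23), (-24, 15, 21), (-32, 13, 19), (-40, 7, 18), (-48, -53, 61), (-56, -59, 61), (-64, -64, 61), (-72, -67, 58)]
39 [(80, -52, 66), (72, -49, 58), (64, -45, 53), (56, -39, 49), (48, -29, 49), (40, -19, 50), (32, -9, 49), (24, 0, 48), (16, 11, 49), (8, 14, 43), (0, 17, 35), (-8, 19, 27), (-16, 16, 22), (-24, 13, 19), (-32, 9, 17), (-40, -2, 10), (-48, -8, 10), (-56, -66, 61), (-64, -70, 59), (-72, -73, 56)]
42 [(80, -49, 63), (72, -47, 58), (64, -42, 53), (56, -35, 52), (48, -25, 51), (40, -17, 51), (32, -9, 52), (24, 1, 51), (16, 8, 51), (8, 12, 44), (0, 12, 36), (-8, 14, 28), (-16, 13, 21), (-24, 10, 17), (-32, 5, 15), (-40, -5, 6), (-48, -12, 6), (-56, -72, 59), (-64, -77, 56), (-72, -81, 53)]
45 [(80, -47, 61), (72, -43, 57), (64, -39, 53), (56, -32, 53), (48, -23, 53), (40, -15, 53), (32, -7, 53), (24, 1, 53), (16, 6, 51), (8, 9, 46), (0, 10, 37), (-8, 9, 29), (-16, 9, 21), (-24, 6, 16), (-32, -4, 6), (-40, -10, 3), (-48, -16, 2), (-56, -24, 2), (-64, -84, 54), (-72, -90, 52)]
```

Emit:
arm_command:
  targets:
    - [0,0.4,0,1.1,11]
    - [0,0.8,0,2.2,11]
    - [0,1.2,0,3.3,11]
    - [0,1.6,0,4.4,11]
    - [0,2,0,5.5,11]
    - [0,2.4,0,6.6,11]
    - [0,2.8,0,7.7,11]
    - [0,3.2,0,8.8,11]
    - [0.05,3.6,0,9.9,11]
    - [0.1,4,0,11,11]
    - [0.11,4.13,0,11.47,11]
    - [0.11,4.13,-0.8,11.47,11]
    - [0.11,4.13,-1.6,11.47,11]
    - [0.11,4.13,-2.4,11.47,11]
    - [0.11,4.13,-3.2,11.47,11]
    - [0.11,4.13,-4,11.47,11]
    - [0.11,4.13,-4.6,11.47,11]
    - [0.11,4.13,-5,11.47,11]
    - [0.11,4.13,-5,11.47,11]
    - [0.11,4.13,-5,11.47,11]

```text
clock: 15.25
eef_pos: [0.4863, 0.2822, 0.2604]
ee_rot: [-0.001, 0.012, 1.0, -0.001]
wrist_force: [0.2, 0.2, -1.4]
width: 0.012
grip_force: 97.6
```

```bash
cat >> m.py <<'E'
def show(d,s,ths,pz=.174,bg='side0',yaw=88.7,pad=14,thr=25,step=2):
    for th in ths:
        o,b,h=predict(d,s,yaw,1,th,pz=pz);print(th,'o',o.round(4),'top-face far,near,hbot:',proj(d,np.array([o-.085*b+.009*h,o+.085*b+.009*h,o+.096*h])).round(1).tolist())
    q=proj(d,np.array([o-.085*b,o+.085*b,o+.1*h])).round().astype(int)
    (x0,y0),(x1,y1)=q.min(0)-pad,q.max(0)+pad
    g=d['image'].astype(int).mean(2);p=load(bg)['image'].astype(int).mean(2)
    m=np.where(abs(g-p)>thr,g,0).astype(int)
    print('     ',*range(x0,x1,step))
    for y in range(y0,y1,step): print(y,*m[y,x0:x1:step])
E
python3 -c "
from m import *
s=state();print(s['ee_rot'],s['joint_positions'].round(2));d=shot('side','s11');show(d,s,(38,42,46))
"
```

```text
15.25 [0.4863 0.2822 0.2604] F [ 0.22  0.18 -1.37] T [0.006 0.052 0.002] w 0.012 g 97.6
[-9.23484438e-04  1.16130325e-02  9.99931953e-01 -6.11355808e-04] [ 0.13  0.47 -1.02  1.68  0.42  1.24  0.56]
38 o [0.6094 0.2794 0.1414] top-face far,near,hbot: [[185.3, 223.5], [228.2, 277.4], [221.8, 229.1]]
42 o [0.6182 0.2792 0.1498] top-face far,near,hbot: [[183.6, 218.2], [224.4, 274.7], [220.6, 227.1]]
46 o [0.6264 0.279  0.1588] top-face far,near,hbot: [[182.2, 212.9], [220.6, 271.8], [219.4, 225.0]]
      166 168 170 172 174 176 178 180 182 184 186 188 190 192 194 196 198 200 202 204 206 208 210 212 214 216 218 220 222 224 226 228 230 232
201 0 0 0 0 0 0 0 0 0 0 0 0 0 0 0 0 0 0 0 0 0 0 0 0 0 0 0 0 0 0 0 0 0 0
203 0 0 0 0 0 0 0 0 0 0 0 0 0 0 0 0 0 0 0 0 0 0 0 0 0 0 0 0 0 0 0 0 0 0
205 0 0 0 0 0 0 0 0 0 0 0 0 0 0 0 0 0 0 0 0 0 0 0 0 0 0 0 0 0 0 0 0 0 0
207 0 0 0 0 0 0 0 0 0 0 0 0 0 0 0 0 0 0 0 0 0 0 0 0 0 0 0 0 0 0 0 0 50 47
209 0 0 0 0 0 0 0 0 0 0 0 0 0 0 0 0 0 0 0 0 0 0 0 0 0 0 0 0 0 0 0 50 48 49
211 0 0 0 0 0 0 0 0 0 0 0 0 0 0 0 0 0 0 0 0 0 0 0 0 0 0 0 0 0 0 0 48 49 48
213 0 0 0 0 0 0 0
[... 2339 characters left out ...]
0 0 0 83 106 136 135 130 105 0 0 0 0
271 0 0 0 0 0 0 0 0 0 0 0 0 0 0 0 0 0 0 0 0 0 0 0 0 0 110 107 144 133 135 0 0 0 0
273 0 0 0 0 0 0 0 0 0 0 0 0 0 0 0 0 0 0 0 0 0 0 0 0 0 27 106 115 136 105 0 0 0 0
275 0 0 0 0 0 0 0 0 0 0 0 0 0 0 0 0 0 0 0 0 0 0 0 0 0 90 85 0 84 57 0 0 0 0
277 0 0 0 0 0 0 0 0 0 0 0 0 0 0 0 0 0 0 0 0 0 0 0 0 0 0 124 158 0 0 0 0 0 0
279 0 0 0 0 0 0 0 0 0 0 0 0 0 0 0 0 0 0 0 0 0 0 0 0 0 0 0 0 0 0 0 0 0 0
281 0 0 0 0 0 164 103 0 0 0 0 0 0 0 0 0 0 0 0 0 0 0 0 0 0 138 138 135 136 0 76 80 85 99
283 0 0 0 0 110 133 76 75 68 0 0 0 0 0 0 0 0 135 130 0 0 0 71 71 71 72 77 78 75 76 75 77 81 86
285 0 0 0 0 0 0 0 119 76 71 0 0 0 0 0 0 74 79 83 78 76 73 74 77 80 79 77 74 74 75 78 78 76 76
```

The bar (top face from (185.5,218.5) to (223,274)) matches the prediction at about 42.5°, 7 mm off slot centre. I'll descend along the planned path to the point before the tight part.

Emit:
arm_command:
  targets:
    - [0,0.13,-0.6,0,11]
    - [-0.05,0.13,-1.2,0,11]
    - [-0.1,0.13,-1.8,0,11]
    - [-0.15,0.13,-2.4,0,11]
    - [-0.2,0.13,-2.9,0,11]
    - [-0.28,0.13,-3.3,0,11]
    - [-0.37,0.13,-3.7,0,11]
    - [-0.37,0.13,-4,0,11]
    - [-0.37,0.13,-4.18,0,11]
    - [-0.37,0.13,-4.18,0,11]
    - [-0.37,0.13,-4.18,0,11]

```text
clock: 16.22
eef_pos: [0.4721, 0.2891, 0.0948]
ee_rot: [0.0, 0.011, 1.0, 0.0]
wrist_force: [-0.0, 0.0, -1.5]
width: 0.0122
grip_force: 97.7
```

```bash
python3 -c "
from m import *
s=state();d=shot('side','s12');show(d,s,(39,42.5,46))
c=np.array([.612,.2845,.024]);u=np.array([-.9997,.0227,0]);v=np.array([.0227,.9997,0])
print('slot corners',proj(d,np.array([c+a*.08*u+b*.028*v for a in(-1,1) for b in(-1,1)])).round(1).tolist())
"
```

```text
16.22 [0.4721 0.2891 0.0948] F [-0.01  0.05 -1.51] T [ 0.05   0.196 -0.013] w 0.0122 g 97.7
39 o [ 0.5975  0.2862 -0.0222] top-face far,near,hbot: [[191.4, 285.7], [232.3, 339.5], [227.0, 294.7]]
42.5 o [ 0.6051  0.2861 -0.0148] top-face far,near,hbot: [[190.1, 281.3], [229.1, 337.0], [226.0, 293.0]]
46 o [ 0.6122  0.2859 -0.0068] top-face far,near,hbot: [[188.9, 277.0], [225.9, 334.3], [225.0, 291.3]]
      173 175 177 179 181 183 185 187 189 191 193 195 197 199 201 203 205 207 209 211 213 215 217 219 221 223 225 227 229 231 233 235 237 239
264 0 0 0 0 0 0 0 0 0 0 0 0 0 0 0 0 0 0 0 0 0 0 0 0 0 0 5 30 22 21 22 14 36 13
266 0 0 0 0 0 0 0 0 0 0 0 0 0 0 0 0 0 0 0 0 0 0 0 0 0 0 111 14 24 13 14 19 16 15
268 0 0 0 0 0 0 0 0 0 0 0 0 0 0 0 0 0 0 0 0 0 0 0 0 0 0 0 0 0 0 14 17 19 13
270 0 0 0 0 0 0 0 0 0 0 0 0 0 0 0 0 0 0 0 0 0 0 0 0 0 0 0 0 0 0 0 0 0 19
272 0 0 0 0 0 0 0 0 0 0 0 0 0 0 0 0 0 0 0 0 0 0 0 0 0 0 0 0 0 0 0 0 0 17
274 0 0 0 0 0 0 0 0 0 0 0 0 0 0 0 0 0 0 0 0 0 0 0 0 0 0 0 0 0 0 12 0 0 0
276 0 0 0 0 0 0 0 0 0 0 0 0 0 0 0 0 0 0 0 0 0 0 0 0 0 0 0 0 0 0 56 0 0 0
278 0 0 0 0 0 0 0 0 0 0 
[... 2351 characters left out ...]
 0 0 0 0 0 0 0 0 0 0 0 130 134 0 0 0 0 0
334 0 0 0 0 0 0 0 0 0 0 0 0 0 0 0 0 0 0 0 0 0 0 0 0 0 128 132 137 0 0 0 0 0 0
336 0 0 0 0 0 0 0 0 0 0 0 0 0 0 0 0 0 0 0 0 0 0 0 0 0 0 0 0 0 0 0 0 0 0
338 0 0 0 0 0 0 0 0 0 0 0 0 0 0 0 0 0 0 0 0 0 0 0 0 0 0 0 0 0 0 0 0 0 0
340 0 0 0 0 0 0 0 0 0 0 0 0 0 0 0 0 0 0 0 0 0 0 0 0 0 0 0 0 0 0 0 0 0 0
342 0 0 0 0 0 0 0 0 0 0 0 0 0 0 0 0 0 0 0 0 0 0 0 0 0 0 0 0 0 0 0 0 0 0
344 0 0 0 0 0 0 0 0 0 0 0 0 0 0 0 0 0 0 0 0 0 0 0 0 0 0 0 0 0 0 0 0 0 0
346 0 0 0 0 0 0 0 0 0 0 0 0 0 0 0 0 0 0 0 0 0 0 0 0 0 0 0 0 0 0 0 0 0 0
348 0 0 0 0 0 0 0 0 0 0 0 0 0 0 0 0 0 0 0 0 0 0 0 0 0 0 0 0 0 0 0 0 0 0
slot corners [[190.7, 282.6], [174.2, 290.9], [237.3, 300.9], [221.3, 310.2]]
```

No contact, and the position is as planned (7 mm, −15 mm). Now through the tight part, slowly.

Emit:
arm_command:
  targets:
    - [0.05,0,-0.2,0,11]
    - [0.1,0,-0.43,0,11]
    - [0.2,0,-0.53,0,11]
    - [0.3,0,-0.63,0,11]
    - [0.39,0,-0.73,0,11]
    - [0.48,0,-0.83,0,11]
    - [0.48,0,-0.83,0,11]

```text
clock: 16.85
eef_pos: [0.4913, 0.2884, 0.06]
ee_rot: [-0.0, 0.011, 1.0, -0.0]
wrist_force: [-0.2, -0.1, -1.0]
width: 0.0124
grip_force: 97.7
```

Emit:
arm_command:
  targets:
    - [0.1,0,-0.12,0,11]
    - [0.2,0,-0.25,0,11]
    - [0.3,0,-0.3,0,11]
    - [0.45,0,-0.3,0,11]
    - [0.45,0,-0.3,0,11]

```text
clock: 17.27
eef_pos: [0.51, 0.2886, 0.0488]
ee_rot: [0.0, 0.011, 1.0, 0.0]
wrist_force: [0.3, 0.3, -1.4]
width: 0.0124
grip_force: 97.7
```

```bash
python3 -c "
from m import *
s=state();d=shot('side','s13');o,b,h=predict(d,s,88.7,1,42.5,pz=.174);print(o)
q=o-.085*b+.009*h;print('far top corner',q, 's',-(q[0]-.612))
"
```

```text
17.27 [0.51   0.2886 0.0488] F [ 0.28  0.26 -1.37] T [ 0.056  0.131 -0.032] w 0.0124 g 97.7
[ 0.64303885  0.28559545 -0.0607354 ]
far top corner [0.69961255 0.28431162 0.00332527] s -0.08761254604999114
```

The whole bar is below the board (far corner 9 mm under it). Next I relax the grip gradually so that righting it takes only a light touch.

Emit:
arm_command:
  targets:
    - [0,0,0,0,12]
    - [0,0,0,0,12.4]
  force: 20

```text
clock: 17.48
eef_pos: [0.5084, 0.2889, 0.0491]
ee_rot: [0.0, 0.011, 1.0, 0.0]
wrist_force: [1.0, -1.3, -1.3]
width: 0.0128
grip_force: 77.7
```

Emit:
arm_command:
  targets:
    - [0,0,0,0,12.8]
    - [0,0,0,0,12.8]
  force: 20

```text
clock: 17.65
eef_pos: [0.5085, 0.2889, 0.0491]
ee_rot: [0.0, 0.011, 1.0, 0.0]
wrist_force: [-0.2, 0.3, -1.0]
width: 0.0134
grip_force: 58.3
```

Emit:
arm_command:
  targets:
    - [0,0,0,0,13.1]
    - [0,0,0,0,13.3]
    - [0,0,0,0,13.3]
  force: 20

```text
clock: 17.9
eef_pos: [0.5086, 0.2888, 0.049]
ee_rot: [0.0, 0.011, 1.0, 0.0]
wrist_force: [-1.0, 0.6, -1.3]
width: 0.0134
grip_force: 34.0
```

```bash
python3 -c "
from m import *
s=state();d=shot('side','s14')
a=load('s13')['image'].astype(int).mean(2);g=d['image'].astype(int).mean(2)
m=abs(a-g)>15;y,x=np.where(m);k=(x>150)&(x<280)&(y>200)&(y<340);print(k.sum(), x[k].min() if k.any() else 0,x[k].max()if k.any() else 0)
"
```

```text
17.9 [0.5086 0.2888 0.049 ] F [-1.04  0.63 -1.26] T [-0.011  0.097  0.06 ] w 0.0134 g 34.0
427 181 266
```

Emit:
arm_command:
  targets:
    - [0,0,0.15,0,13.3]
    - [0,0,0.22,0,13.3]
    - [0.07,0,0.41,0,13.3]
    - [0.14,0,0.6,0,13.3]
    - [0.22,0,0.8,0,13.3]
    - [0.31,0,0.97,0,13.3]
    - [0.31,0,0.97,0,13.3]

```text
clock: 18.53
eef_pos: [0.5226, 0.2892, 0.0895]
ee_rot: [0.001, 0.011, 1.0, 0.001]
wrist_force: [-0.4, -0.2, -2.5]
width: 0.0132
grip_force: 33.0
```

```bash
python3 -c "
from m import *
s=state();d=shot('side','s15')
for th in(25,30,35,40,45):
    o,b,h=predict(d,s,88.7,1,th,pz=.174);w=.015
    print(th,o.round(3),[proj(d,np.array([o+z*h-w*b,o+z*h+w*b])).round(1).tolist() for z in(.1,.15)],'Q',(o-.085*b+.009*h).round(3))
g=d['image'].astype(int).mean(2).astype(int);x0,y0=np.array(proj(d,o+.12*h)[0]).astype(int)
print('    ',*range(x0-16,x0+26))
for y in range(y0-14,y0+24,2): print(y,*g[y,x0-16:x0+26])
"
```

```text
18.53 [0.5226 0.2892 0.0895] F [-0.41 -0.17 -2.49] T [-0.042  0.353 -0.038] w 0.0132 g 33.0
25 [ 0.614  0.287 -0.052] [[[212.3, 292.0], [220.7, 299.9]], [[217.8, 277.8], [226.4, 285.8]]] Q [ 0.687  0.285 -0.008]
30 [ 0.627  0.287 -0.044] [[[210.8, 289.7], [218.9, 298.2]], [[217.5, 276.6], [225.8, 285.3]]] Q [0.696 0.285 0.006]
35 [ 0.639  0.287 -0.035] [[[209.4, 287.2], [217.1, 296.4]], [[217.3, 275.4], [225.2, 284.7]]] Q [0.703 0.285 0.021]
40 [ 0.65   0.286 -0.025] [[[208.2, 284.7], [215.4, 294.4]], [[217.1, 274.2], [224.6, 284.1]]] Q [0.71  0.285 0.036]
45 [ 0.661  0.286 -0.014] [[[207.1, 282.1], [213.9, 292.3]], [[217.1, 273.0], [224.0, 283.5]]] Q [0.714 0.285 0.052]
     198 199 200 201 202 203 204 205 206 207 208 209 210 211 212 213 214 215 216 217 218 219 220 221 222 223 224 225 226 227 228 229 230 231 232 233 234 235 236 237 238 239
269 171 174 170 155 119 103 1 1 4 5 10 8 11 11 16 44 10 13 14 16 13 16 19 17 18 18 18 12 12 16 14 13 12 10 55 54 43 36 22 10 5 84
271 171 170 169 169 170 171 174 181 159 116 102 1 2 1 4 8 11 40 12 13 14 18 14 17 18 18 22 18 14 18 15 14 17 10 52 37
[... 1622 characters left out ...]
78 80 80 85 85 84 84 82 80 79 78 77 79 80 81 82 79
297 12 11 11 12 13 12 9 10 10 8 9 45 130 105 104 100 90 35 39 38 28 27 63 62 73 71 71 66 66 70 78 79 79 86 85 84 84 82 82 79 76 73
299 7 8 10 11 9 11 13 9 10 12 51 104 105 102 99 84 15 8 9 12 11 10 11 9 9 9 39 60 61 74 70 69 67 66 68 78 78 80 84 82 62 187
301 76 59 40 28 7 9 9 9 14 51 105 104 103 96 73 4 11 9 11 10 10 11 12 11 8 11 11 11 7 8 8 37 60 60 72 68 63 94 127 152 183 182
303 78 79 81 83 83 87 62 45 58 103 106 102 95 70 6 9 11 12 11 11 11 12 9 13 11 12 11 12 11 10 12 9 8 5 52 46 146 187 182 181 179 178
305 78 77 77 78 82 83 84 84 83 83 86 76 68 25 7 9 11 10 10 10 11 12 10 11 13 10 12 9 9 8 23 46 58 142 139 136 184 181 180 169 167 156
```

The tilt is now about 31° and following with under 3 N. Continuing the arc to nearly upright.

Emit:
arm_command:
  targets:
    - [0.1,0,0.18,0,13.3]
    - [0.19,0,0.35,0,13.3]
    - [0.32,0,0.53,0,13.3]
    - [0.45,0,0.71,0,13.3]
    - [0.58,-0.01,0.89,0,13.3]
    - [0.77,-0.02,1.09,0,13.3]
    - [0.96,-0.03,1.28,0,13.3]
    - [1.16,-0.04,1.48,0,13.3]
    - [1.16,-0.04,1.48,0,13.3]

```text
clock: 19.33
eef_pos: [0.5699, 0.2872, 0.1487]
ee_rot: [0.001, 0.012, 1.0, 0.001]
wrist_force: [-0.0, -0.4, -2.1]
width: 0.0134
grip_force: 32.3
```

```bash
cat > a.py <<'E'
from m import *
import sys
s=state();d=shot('side',sys.argv[1])
for th in map(float,sys.argv[2:]):
    o,b,h=predict(d,s,88.7,1,th,pz=.174);w=.015
    print(th,o.round(3),'hbot',proj(d,np.array([o+.096*h-w*b,o+.096*h+w*b])).round(1).tolist(),'shaft',proj(d,o+.07*h).round(1).tolist(),'Q',(o-.085*b+.009*h).round(3))
g=d['image'].astype(int).mean(2).astype(int);x0,y0=np.array(proj(d,o+.1*h)[0]).astype(int)
print('    ',*range(x0-16,x0+18))
for y in range(y0-20,y0+24,2): print(y,*g[y,x0-16:x0+18])
E
python3 a.py s16 15 10 5
```

```text
19.33 [0.5699 0.2872 0.1487] F [-0.01 -0.42 -2.07] T [-0.042  0.262 -0.069] w 0.0134 g 32.3
15.0 [ 0.633  0.286 -0.005] hbot [[200.3, 270.6], [209.1, 276.7]] shaft [[203.2, 282.0]] Q [0.713 0.284 0.025]
10.0 [ 0.618  0.286 -0.01 ] hbot [[202.2, 272.6], [211.1, 277.9]] shaft [[205.8, 284.1]] Q [0.701 0.284 0.014]
5.0 [ 0.604  0.286 -0.013] hbot [[204.1, 274.5], [213.2, 278.9]] shaft [[208.5, 285.9]] Q [0.687 0.285 0.004]
     192 193 194 195 196 197 198 199 200 201 202 203 204 205 206 207 208 209 210 211 212 213 214 215 216 217 218 219 220 221 222 223 224 225
255 7 83 216 210 220 254 251 249 247 248 252 229 35 46 48 24 11 15 17 16 18 27 81 95 48 8 13 13 11 45 81 67 64 73
257 22 23 20 19 16 9 6 68 216 213 213 219 38 47 49 50 38 42 19 10 15 33 80 92 62 16 19 19 26 45 61 59 58 58
259 24 26 23 24 25 25 23 24 21 20 16 18 46 47 47 48 49 52 63 71 64 75 76 89 157 59 50 54 52 36 39 39 36 35
261 22 23 24 23 25 24 24 24 23 22 45 131 44 47 48 49 48 49 48 50 48 36 45 187 253 252 251 240 238 235 231 230 234 238
263 12 12 12 12 14 16 20 21 21 21 35 86 46 48 48 48 48 49 49 51 46 40 34 13 6 27 202 195
[... 1203 characters left out ...]
 79 80 79 79 77 77 75 74 74 75 76 76 77
287 12 15 37 57 55 63 69 68 67 66 69 79 84 106 108 106 92 68 82 78 75 74 74 74 77 78 79 80 80 79 78 75 72 70
289 15 14 12 13 10 8 12 35 57 55 63 70 82 108 107 104 86 64 83 86 85 84 81 82 78 75 74 75 75 74 76 132 131 177
291 12 14 14 16 12 11 10 12 11 11 6 22 82 110 107 102 84 60 66 65 71 79 80 81 86 85 83 79 79 135 172 164 164 166
293 12 13 13 13 12 10 10 12 12 9 8 33 108 110 107 101 78 33 59 57 65 71 69 67 66 70 78 108 168 183 183 179 178 175
295 69 37 7 10 12 14 11 11 12 11 7 34 107 111 107 96 47 5 10 10 6 11 36 59 57 73 71 69 67 62 77 125 153 162
297 128 131 127 76 38 5 7 9 11 11 6 35 109 110 107 93 42 7 9 11 10 10 12 10 10 8 10 37 61 62 74 70 68 65
```

Tilt is about 9°. Finishing the arc, then descending clear of the board.

Emit:
arm_command:
  targets:
    - [0.18,0,0.15,0,13.3]
    - [0.36,0,0.29,0,13.3]
    - [0.55,0,0.4,0,13.3]
    - [0.55,0,0.4,0,13.3]
    - [0.55,0,0,0,13.3]
    - [0.55,0,-0.4,0,13.3]
    - [0.55,0,-0.45,0,13.3]
    - [0.55,0,-0.45,0,13.3]
    - [0.55,0,-0.45,0,13.3]

```text
clock: 20.13
eef_pos: [0.5897, 0.2876, 0.1296]
ee_rot: [0.0, 0.011, 1.0, 0.0]
wrist_force: [-0.5, 0.3, -1.9]
width: 0.0138
grip_force: 32.3
```

```bash
python3 a.py s17 5 2 -1
```

```text
20.13 [0.5897 0.2876 0.1296] F [-0.46  0.27 -1.9 ] T [0.049 0.026 0.023] w 0.0138 g 32.3
5.0 [ 0.623  0.287 -0.032] hbot [[198.5, 279.4], [207.4, 283.8]] shaft [[202.8, 290.7]] Q [ 0.707  0.285 -0.015]
2.0 [ 0.614  0.287 -0.033] hbot [[199.7, 280.4], [208.6, 284.2]] shaft [[204.4, 291.6]] Q [ 0.699  0.285 -0.021]
-1.0 [ 0.605  0.287 -0.034] hbot [[200.9, 281.4], [209.8, 284.7]] shaft [[206.0, 292.5]] Q [ 0.69   0.285 -0.026]
     189 190 191 192 193 194 195 196 197 198 199 200 201 202 203 204 205 206 207 208 209 210 211 212 213 214 215 216 217 218 219 220 221 222
261 23 20 23 23 24 22 23 24 22 35 86 46 37 12 11 13 14 15 24 82 91 58 17 49 11 9 39 133 249 253 240 238 235 232
263 4 8 12 12 15 13 11 16 16 27 61 47 48 46 64 56 38 32 56 80 94 66 18 23 23 23 20 13 29 202 194 192 251 250
265 177 157 112 119 81 1 4 6 7 19 61 46 49 48 47 48 54 64 67 66 46 32 21 23 24 23 24 24 21 21 20 17 12 10
267 160 164 166 169 174 175 160 113 125 97 54 45 49 49 48 48 48 50 52 45 41 38 22 24 24 24 24 24 26 24 24 24 24 24
269 171 171 169 167 164 165 165 167 170 167 99 43 47 47 49 48 48 50 52 44 41 38 10 13 16
[... 1195 characters left out ...]
7 66 71 78 87 171 183 183 178 175 173 169 165
293 15 14 14 15 15 13 12 13 10 10 12 11 10 21 75 112 111 104 82 7 36 60 57 64 71 68 65 63 79 126 154 163 180 183
295 14 13 15 15 14 13 12 14 11 10 10 10 8 22 74 112 110 105 84 6 9 10 10 9 12 37 59 59 73 69 69 66 62 77
297 66 51 52 29 10 12 12 12 11 11 12 9 8 23 75 111 110 105 86 4 10 10 10 12 13 10 10 10 7 8 37 60 62 73
299 84 85 87 88 84 66 51 66 50 3 5 9 8 22 69 112 110 106 98 2 9 11 11 12 10 13 12 11 11 11 10 10 9 8
301 84 84 81 80 76 83 113 126 169 164 135 90 46 5 48 111 111 117 114 2 10 12 9 12 10 11 11 12 11 12 11 10 12 9
303 121 132 170 168 167 165 163 161 163 165 170 174 174 145 155 130 115 136 114 0 7 9 9 10 11 11 10 13 11 12 11 11 11 11
```

```bash
cat > slope.py <<'E'
from m import *
import sys
d=load(sys.argv[1]);s=robot.sense()
g=cv2.GaussianBlur(d['image'],(1,3),0).astype(float).mean(2)
for th in(-4,-2,0,2,4):
    o,b,h=predict(d,s,88.7,1,th,pz=.174)
    for nm,lo,hi,w in(('handle',.11,.16,.015),('shaft',.06,.09,.006)):
        p=[proj(d,o+z*h+e*w*b)[0] for z in(lo,hi) for e in(-1,1)]
        print(th,nm,*[round((p[i][0]-p[i+2][0])/(p[i][1]-p[i+2][1]),3) for i in(0,1)],end=' | ')
    print(o.round(3))
def edge(rows,x0,x1):
    r=[]
    for y in rows:
        v=np.abs(np.diff(g[y,x0:x1]));r.append((v*(np.arange(x0,x1-1)+.5)).sum()/v.sum())
    return np.polyfit(rows,r,1).round(3),np.round(r,1)
for a in sys.argv[2:]:
    y0,y1,x0,x1=map(int,a.split(','));print(a,*edge(range(y0,y1),x0,x1))
E
python3 slope.py s17 285,300,200,205 267,280,197,202 293,302,206,210
```

```text
-4 handle 0.117 0.111 | -4 shaft 0.114 0.112 | [ 0.596  0.288 -0.033]
-2 handle 0.09 0.084 | -2 shaft 0.088 0.085 | [ 0.602  0.287 -0.033]
0 handle 0.064 0.057 | 0 shaft 0.061 0.058 | [ 0.608  0.287 -0.033]
2 handle 0.036 0.03 | 2 shaft 0.034 0.031 | [ 0.614  0.287 -0.033]
4 handle 0.008 0.001 | 4 shaft 0.006 0.003 | [ 0.62   0.287 -0.032]
285,300,200,205 [3.60000e-02 1.92164e+02] [202.4 202.4 202.4 202.2 202.3 202.5 202.6 202.7 202.7 202.7 202.7 202.7
 202.7 202.7 202.8]
267,280,197,202 [8.00000e-03 1.96747e+02] [198.6 198.7 198.9 199.  198.9 198.9 198.9 198.8 198.7 198.7 198.7 198.8
 199.1]
293,302,206,210 [1.50000e-02 2.02867e+02] [207.5 207.4 207.4 207.4 207.4 207.4 207.5 207.5 207.5]
```

The tilt is about 2.5°. One more light touch will level it, then I'll come back down and re-measure.

Emit:
arm_command:
  targets:
    - [0,0,0.4,0,13.3]
    - [0,0,0.75,0,13.3]
    - [0.04,0,0.86,0,13.3]
    - [0.1,0,0.92,0,13.3]
    - [0.12,0,0.93,0,13.3]
    - [0.12,0,0.93,0,13.3]

```text
clock: 20.68
eef_pos: [0.5942, 0.2874, 0.1666]
ee_rot: [0.0, 0.011, 1.0, 0.0]
wrist_force: [-1.1, -0.1, -2.5]
width: 0.0134
grip_force: 32.2
```

Emit:
arm_command:
  targets:
    - [0,0,-0.2,0,13.3]
    - [0,0,-0.6,0,13.3]
    - [0,0,-0.95,0,13.3]
    - [0,0,-0.95,0,13.3]
    - [0,0,-0.95,0,13.3]

```text
clock: 21.1
eef_pos: [0.5936, 0.2869, 0.1269]
ee_rot: [-0.001, 0.011, 1.0, -0.0]
wrist_force: [0.8, -0.5, -2.1]
width: 0.0134
grip_force: 32.3
```

```bash
python3 a.py s18 0; python3 slope.py s18
```

```text
21.1 [0.5936 0.2869 0.1269] F [ 0.82 -0.49 -2.09] T [ 0.007  0.024 -0.019] w 0.0134 g 32.3
0.0 [ 0.612  0.287 -0.036] hbot [[199.6, 281.5], [208.5, 285.0]] shaft [[204.6, 292.6]] Q [ 0.697  0.285 -0.027]
     187 188 189 190 191 192 193 194 195 196 197 198 199 200 201 202 203 204 205 206 207 208 209 210 211 212 213 214 215 216 217 218 219 220
261 23 20 21 22 22 24 23 24 23 22 35 90 46 38 13 15 14 16 15 23 82 92 71 46 10 10 8 28 92 249 253 252 240 238
263 96 3 6 7 11 12 12 12 12 13 28 75 46 48 40 43 39 17 14 36 81 91 72 16 25 53 51 20 17 8 27 201 196 193
265 163 167 176 157 112 119 79 2 4 7 6 16 49 48 48 50 53 64 72 76 71 59 41 22 23 24 22 25 23 24 22 21 21 16
267 159 159 161 163 166 169 173 175 160 112 123 71 44 48 48 48 49 48 49 52 47 42 39 18 23 25 24 24 25 24 23 24 24 22
269 166 169 171 170 168 167 163 165 167 169 169 127 43 47 48 48 49 49 50 52 47 43 40 9 12 13 14 16 19 21 23 24 24 25
271 169 167 165 166 165 166 166 168 169 172 172 148 40 45 47 48 49 49 50 50 47 42 40 5 7 9 10 9 12 11 13 12 14 17
273 166 166 166 167 171 173 174 174 174 174 172 135 41 46 47 48 49 48 49 51 49 40 40
[... 1313 characters left out ...]
12 10 9 9 13 37 62
299 85 86 83 85 87 88 85 64 65 109 47 3 4 7 9 15 53 112 114 127 119 1 9 10 11 11 11 11 11 12 12 9 12 8
301 84 83 81 80 79 90 118 113 125 165 167 165 135 90 45 3 42 110 114 134 119 3 10 9 11 11 11 12 11 10 12 13 10 13
303 125 145 183 174 168 165 164 163 161 161 163 166 167 154 155 147 155 131 122 139 120 9 4 6 8 13 12 9 11 12 12 10 11 12
-4 handle 0.117 0.112 | -4 shaft 0.115 0.113 | [ 0.6    0.287 -0.035]
-2 handle 0.091 0.085 | -2 shaft 0.089 0.086 | [ 0.606  0.287 -0.035]
0 handle 0.064 0.058 | 0 shaft 0.062 0.059 | [ 0.612  0.287 -0.035]
2 handle 0.037 0.03 | 2 shaft 0.034 0.032 | [ 0.619  0.287 -0.035]
4 handle 0.009 0.002 | 4 shaft 0.006 0.004 | [ 0.625  0.287 -0.034]
```

The squeegee is upright within about 1° (shaft centre at (204.8,290), predicted (204.6,292)). I'll firm up the grip and settle.

Emit:
arm_command:
  targets:
    - [0,-0.04,0,0,12.8]
    - [0,-0.04,0,0,12.5]
    - [0,-0.04,0,0,12.5]
    - [0,-0.04,0,0,12.5]
    - [0,-0.04,0,0,12.5]
    - [0,-0.04,0,0,12.5]
  force: 60

```text
clock: 21.65
eef_pos: [0.5943, 0.2857, 0.1283]
ee_rot: [0.0, 0.011, 1.0, 0.0]
wrist_force: [0.2, 0.3, -1.8]
width: 0.0134
grip_force: 38.7
```

```bash
python3 slope.py s18 >/dev/null; python3 -c "
from m import *
s=state();d=shot('side','s19');a=load('side0')['image'].astype(int);g=d['image'].astype(int)
# undisturbed objects: mean change in patches round each
for n,(x,y) in dict(beaker=(158,300),honey=(340,272),salt=(267,255),pepper=(422,203),coffee=(370,195)).items():
    print(n,abs(g-a)[y-22:y+22,x-14:x+14].mean().round(1))
w=g.mean(2).astype(int)
for y in range(283,303,3):print(y,*w[y,194:214])
"
```

```text
21.65 [0.5943 0.2857 0.1283] F [ 0.22  0.27 -1.83] T [-0.052 -0.001  0.013] w 0.0134 g 38.7
beaker 8.5
honey 14.4
salt 24.0
pepper 7.5
coffee 0.7
283 79 83 86 85 82 80 77 63 60 63 48 45 52 62 57 51 57 80 80 76
286 63 72 69 68 66 67 75 77 67 105 112 109 99 74 78 77 74 74 74 74
289 12 11 11 7 11 36 57 52 69 106 111 110 100 80 78 81 81 86 85 81
292 15 14 14 12 11 12 11 7 34 105 110 109 102 81 49 63 73 70 67 65
295 14 11 12 13 9 11 12 7 20 75 113 110 104 85 3 10 12 9 7 11
298 28 5 5 8 8 10 10 9 14 51 112 111 107 100 3 10 11 11 11 10
301 128 166 163 166 165 134 92 46 0 32 110 114 135 119 0 9 12 11 11 11
```

```bash
python3 -c "
from bench import robot
print(robot.job_done())"
```

```text
the job is handed in; nothing more can be done
None
```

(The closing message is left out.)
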